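# Feed a sample carrier through the guarded buffing machine

## Task

Pick up the push stick (the wooden tool with the long narrow foot) and with its tip push the sample carrier from behind along the machine's bed, in through the low guard opening and out the far side, until the whole carrier is clear of the guard on the outfeed side. Keep the fingers off the carrier. Then draw the stick back out and put it down on the bench, off the machine, leaving the short wooden flattening block where it lies.

Things in the scene. Friction and masses are not known exactly. Their poses are not given: they have to be found in the camera images.
- machine: Fixed bench machine; origin on the bench under the guard's middle, +x = feed direction (about robot +y), +y towards the robot. Bed top 35 mm up, x -300 to 240, y +-55 mm; 12 mm high fences leave a lane 60 wide on y = 0, end stop at x 230. Teal guard x +-30, y +-52, top 105 mm up, with a straight opening 60 wide, 30 high above the bed. White motor box x +-80, y 57 to 167, 95 mm high.
- carrier_mid (a point): Centre (half-way up) of the loose sample carrier: flat aluminium plate 80 mm long (its x, along the lane), 54 wide, 16 thick, about 0.2 kg, a black rubber sample set in its top. It starts flat on the bed in the lane, between the fences, on the infeed (-x) side of the guard.
- stick_grip (a point): Point in the handle of the loose wooden push stick, 52 mm above its underside. Straight foot 180 mm long (its x), 22 wide, 14 thick; upright handle block 50 long (x), 22 wide (y), its top 80 mm above the underside. The blunt tip is 130 mm ahead (+x) of this point. 0.11 kg. Stands on the bench beyond the machine, tip roughly in the feed direction.
- block_grip (a point): Bystander: point in the handle of a loose wooden flattening block, 52 mm above its underside. Handle like the push stick's, but centred on a short broad foot 70 mm long, 50 wide, 14 thick. In the same row as the stick; either may come first. Leave it alone.
There are look-alikes about, which are no part of the job. Several things look just like the part that bears stick_grip: the one meant starts farthest to the robot's right. What is shaped like the part that bears carrier_mid but yellow is not meant.

How it is judged:
By the outcome, as a careful person would: the job done as asked, in the order asked, and still so for the second after the job is handed in, with the robot touching nothing.
It also fails if it takes over 56 s, if anything falls off the work surface, if the arm or the gripper's body presses on something with over 40 N, if the wrist force passes 120 N, or if a joint passes its speed limit or range.

## Robot

A 6-joint arm with a two-finger parallel gripper is mounted at the origin on the work surface. World frame = base frame: x ahead of the robot, y to its left, z up, the work surface at z = 0. Lengths are in m, angles in rad, forces in N, time in s.
With the tool pointing down it reaches from about 0.35 to 0.975 m from the base axis. Payload 4.9 kg.
Tool frame: the origin (TCP) lies midway between the tips of the shut fingers; the grasp point (between the pads) lies 19 mm behind it; z points along the fingers, y is the line along which they close (so a half turn about z gives the same grasp; the last joint's range is limited). The gripper opens to 85 mm and grips with 20 to 120 N. Pads are 22 mm wide; open, the fingers measure 114 mm over their backs; the gripper's body (76 mm by 85 mm) begins 54 mm behind the grasp point. The pads swing forward as they close: fully open they stand 13 mm farther back than shut.
Start: joints at [-1.302, 0.053, 1.613, -0, 1.476, -0.119], TCP at [0.236, -0.579, 0.231] pointing down, gripper open.
Joint ranges: [-3.01, 3.01], [-1.01, 2.22], [0.06, 2.58], [-1.02, 4.17], [0.09, 2.62], [-3.14, 3.14]. Speed limits (rad/s): [2.57, 2.57, 3.14, 3.14, 3.14, 3.14].

## Interface

Orientations are given as a unit quaternion [w, x, y, z].
In Python, from plant import state, grab_frame, camera_info, job_done, spot_in, masks_of, pinpoint gives the robot as it stands.
- The arm moves only by the shell command python3 -m handwheel 'ROWS' [OPENING]. ROWS is JSON, a list that holds one entry, the list of rows, each a list of 6 numbers: the shift along the world's x, y, z in m, then the turn, a rotation vector about the world's x, y, z in degrees. In form: [[[tx, ty, tz, ax, ay, az], ...]]. A call has 1 to 20 rows; each row shifts and turns the commanded pose from where the row before left it; what a row does not reach is not made up. A row lasts 1/12 s, in which the tool goes at most 41.7 mm and 7.16 degrees, less where a joint would pass 70% of its speed; a pose out of reach is approached as far as the arm can. A call is refused whole if a number of a shift passes 0.0417 or a number of a turn 7.16, either way. A call with a gripper value outside its range is refused whole. OPENING is the opening, from 0 (shut) to 1 (fully open), set as the call begins (- or left out, the last holds). The fingers move at their own pace and stop on an object; the grip force is fixed at half the most. Time passes only in rows, so rows that do not move let the fingers close. It gives the time, the measured TCP pose, the force, the opening and the grip force at its end, in the units of the state.
- state(): the state, without advancing time (a new reading comes with each control period).
- grab_frame(name): name is "side" or "top"; returns (picture, depth): 384x512x3 uint8, blue, green, red; 384x512 float32, m along the optical axis (not along the pixel's ray), 0 where there is no reading.
- camera_info(name): a dict with "fx", "fy", "cx", "cy" (pixels), "T" (4x4, takes a point from camera to world coordinates). Camera axes: x right, y up, looking along -z (the intrinsics and any distortion apply to the point x, -y, -z); pixel columns grow to the right and rows downward; lengths in m; the calibration is good to about 2 mm. A picture is of the moment at which its call begins. camera_info takes no time and is no camera call.
- job_done(): hands the job in; it is judged then, once.
Trained networks look in the newest picture that a camera, given by its name, has taken for a name from the list of things; names that differ only in an ending like _2 or _b are one class to them, and where a whole thing is asked for, a point or a joint stands for the part that bears it (a point fixed in the world has none). Each returns a list of dicts, best first, with "conf" (0 to 1); they miss things now and then, are a little off and sometimes report something else, mostly with a low value. They report only what shows in the picture. A call takes as long as a camera call. They do not tell look-alikes from the thing itself.
- spot_in(camera, thing): "box" ([left, top, width, height] in pixels, round what is visible of it).
- masks_of(camera, thing): "region" (384x512 bool, what is visible of it) and "box" ([left, top, width, height] in pixels, round what is visible of it).
- pinpoint(camera, thing): "position" ([column, row] in pixels: a listed point, or the origin of a listed thing).
The state is a dict: "time": time; "joint_pos": joint angles; "joint_vel": joint speeds; "joint_efforts": joint torques, N m; "tool_pos": TCP position; "tool_rot": TCP orientation; "contact_force": force on the tool from outside, world axes, zero at the start; "ft_torque": the same for the moment, N m; "gripper_width": opening from 0.0 (shut) to 1.0 (fully open); "grasp_force": force on a finger pad.
Only numpy, scipy, OpenCV 4.12 (cv2) and the standard library are available. Lean on these libraries where they do the work, as an engineer would, in place of code of your own. Each camera call takes 0.05 s, during which the arm holds its last target. There are 200 camera calls.

## Working session

There is one attempt and no reset: what is moved stays moved. The work goes in short steps, Python scripts to look and compute and a shell command to move; the robot and the scene stay as the last step left them, time stands still between calls to the robot, and variables do not carry over. Pictures are saved under pics/ and viewed, at most 10 in all, crops included, and the job is handed in when it is done.

```bash
mkdir -p pics; cat > h.py <<'E'
import numpy as np, cv2
from plant import *
def w(cam,u,v,d=None,z=None):
    c=camera_info(cam);T=np.array(c["T"])
    r=np.array([(u-c["cx"])/c["fx"],-(v-c["cy"])/c["fy"],-1.0])
    if d is not None: return T[:3,:3]@(r*d)+T[:3,3]
    R=T[:3,:3]@r; return T[:3,3]+R*(z-T[2,3])/R[2]
def at(dep,u,v,k=1):
    p=dep[int(v)-k:int(v)+k+1,int(u)-k:int(u)+k+1]; p=p[p>0]
    return float(np.median(p)) if p.size else None
E
python3 - <<'E'
from h import *
ims=[]
for c in ("top","side"):
    im,d=grab_frame(c); cv2.imwrite(f"pics/{c}0.png",im); i=camera_info(c); print({k:i[k] for k in i if k!="T"},np.round(i["T"],3).tolist())
    for t in ("stick_grip","block_grip","carrier_mid","machine"):
        for p in pinpoint(c,t):
            u,v=p["position"]; dd=at(d,u,v); print(c,t,round(p["conf"],2),round(u),round(v), None if dd is None else w(c,u,v,dd).round(3))
E
```

```text
{'fx': 463.81601863133363, 'fy': 463.81601863133363, 'cx': 258.02651691349575, 'cy': 184.74773631698505} [[-0.017, 0.993, -0.117, 0.394], [-1.0, -0.017, 0.002, 0.134], [0.0, 0.117, 0.993, 1.189], [0.0, 0.0, 0.0, 1.0]]
top stick_grip 0.97 238 148 [0.616 0.179 0.079]
top stick_grip 0.88 154 276 [0.312 0.379 0.081]
top stick_grip 0.56 177 86 [0.774 0.327 0.08 ]
top carrier_mid 0.85 333 192 [ 0.506 -0.052  0.051]
top carrier_mid 0.78 383 267 [ 0.321 -0.177  0.016]
top machine 0.76 291 198 [0.49  0.053 0.104]
top machine 0.72 236 150 [0.611 0.182 0.08 ]
{'fx': 454.8919286718701, 'fy': 454.8919286718701, 'cx': 255.00348287437987, 'cy': 192.63150883792213} [[-0.985, 0.107, -0.137, 0.37], [-0.174, -0.6, 0.781, 0.959], [0.001, 0.793, 0.609, 0.729], [0.0, 0.0, 0.0, 1.0]]
side stick_grip 0.96 209 212 [0.609 0.195 0.063]
side stick_grip 0.79 116 248 [0.773 0.337 0.06 ]
side stick_grip 0.56 336 299 [0.319 0.407 0.076]
side block_grip 0.93 212 157 [ 0.66  -0.031  0.062]
side carrier_mid 0.62 336 158 [ 0.329 -0.156  0.016]
side carrier_mid 0.51 266 166 [0.502 0.047 0.104]
side machine 0.86 268 201 [0.488 0.095 0.034]
```

View pics/top0.png

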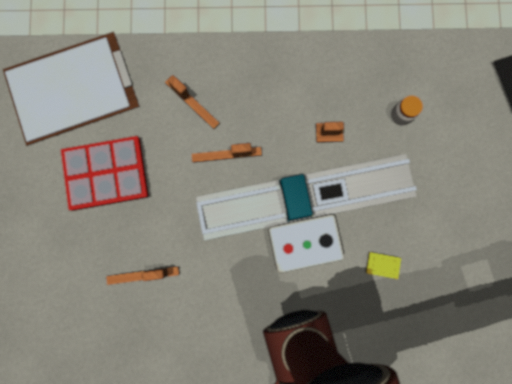

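View pics/side0.png

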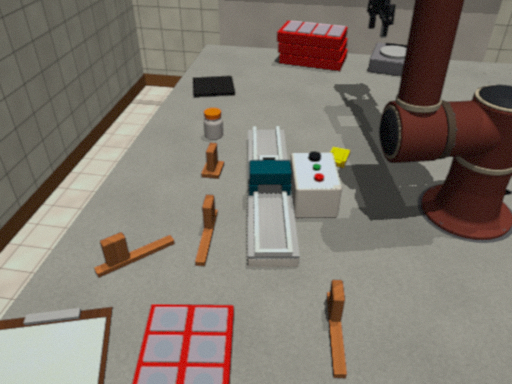

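The top view shows the target stick: handle at (240,149), tip at (192,157). The bed runs from (412,175) to (200,220), with the guard at (296,196), the carrier at (332,191) and the yellow decoy at (383,266). The side view agrees: stick at (207,215), block at (212,160). Next I'll fit the poses.

```bash
cat >> h.py <<'E'
def cloud(cam,d):
    v,u=np.indices(d.shape); c=camera_info(cam);T=np.array(c["T"])
    P=np.stack([(u-c["cx"])/c["fx"]*d,-(v-c["cy"])/c["fy"]*d,-d],-1)
    return P@T[:3,:3].T+T[:3,3]
def rect(P):
    (c,s,a)=cv2.minAreaRect((P[:,:2]*1000).astype(np.float32)); return np.round(c,1),np.round(s,1),round(a,1)
E
python3 - <<'E'
from h import *
im,d=grab_frame("top"); P=cloud("top",d); hsv=cv2.cvtColor(im,cv2.COLOR_BGR2HSV)
U=np.indices(d.shape)
def sel(u0,u1,v0,v1): return (U[1]>=u0)&(U[1]<=u1)&(U[0]>=v0)&(U[0]<=v1)&(d>0)
wood=(hsv[...,0]<18)&(hsv[...,1]>130)
s=sel(185,270,135,168)&wood; Z=P[...,2]
print("handle top",rect(P[s&(Z>.07)]),P[s&(Z>.07)][:,2].mean())
f=P[s&(Z<.03)]; print("foot",rect(f),f[:,2].mean())
print("stick all",rect(P[s&(Z>.005)]))
print("block",rect(P[sel(308,350,115,148)&wood&(Z>.06)]))
g=sel(270,320,165,230)&(Z>.098)&(Z<.115)&(hsv[...,0]>80)&(hsv[...,0]<100)&(hsv[...,1]>120)
print("guard",rect(P[g]),P[g][:,2].mean())
b=sel(190,425,145,245)&(Z>.028)&(Z<.056); print("bed",rect(P[b]))
m=sel(265,350,210,275)&(Z>.085)&(Z<.1); print("motor",rect(P[m]))
c=sel(305,355,170,210)&(Z>.046)&(Z<.06); print("carrier",rect(P[c]),P[c][:,2].mean())
k=sel(315,350,178,205)&(hsv[...,2]<60); print("rubber",rect(P[k]),P[k].mean(0).round(3))
st=state(); print(st["time"],st["tool_pos"],np.round(st["tool_rot"],4),st["gripper_width"],st["contact_force"])
from scipy.spatial.transform import Rotation as R
q=st["tool_rot"];print(R.from_quat([q[1],q[2],q[3],q[0]]).as_matrix().round(3))
E
```

```text
handle top (array([616.4, 170.4]), array([18.6, 46.8]), 4.9) 0.07941900660937258
foot (array([614.5, 210.9]), array([ 22.4, 174.3]), 4.6) 0.014701257412489635
stick all (array([614.4, 210.9]), array([ 22.5, 174.3]), 4.4)
block (array([666.7, -54.6]), array([19.5, 45.4]), 1.2)
guard (array([492.6,  42.4]), array([98.7, 55.7]), 10.7) 0.10476879187303621
bed (array([496.7,  10.5]), array([547.9, 221.7]), 88.9)
motor (array([397.9,  22.4]), array([136.9, 160.1]), 10.8)
carrier (array([512.8, -56.6]), array([ 79.9, 123.6]), 10.6) 0.050603536292538845
rubber (array([508.5, -47.7]), array([27. , 49.5]), 9.7) [ 0.509 -0.048  0.052]
0.55 [ 0.23633924 -0.57856644  0.23129149] [-0.      0.9813  0.1927 -0.    ] 0.9964465920933978 [-0.3234953  0.0762475 -0.4083744]
[[ 0.926  0.378 -0.   ]
 [ 0.378 -0.926  0.   ]
 [ 0.    -0.    -1.   ]]
```

```bash
python3 -m handwheel '[[[0.019,0.0375,0,0,0,3.62],[0.019,0.0375,0,0,0,3.62],[0.019,0.0375,0,0,0,3.62],[0.019,0.0375,0,0,0,3.62],[0.019,0.0375,0,0,0,3.62],[0.019,0.0375,0,0,0,3.62],[0.019,0.0375,0,0,0,3.62],[0.019,0.0375,0,0,0,3.62],[0.019,0.0375,0,0,0,3.62],[0.019,0.0375,0,0,0,3.62],[0.019,0.0375,0,0,0,3.62],[0.019,0.0375,0,0,0,3.62],[0.019,0.0375,0,0,0,3.62],[0.019,0.0375,0,0,0,3.62],[0.019,0.0375,0,0,0,3.62],[0.019,0.0375,0,0,0,3.62],[0.019,0.0375,0,0,0,3.62],[0.019,0.0375,0,0,0,3.62],[0.019,0.0375,0,0,0,3.62],[0.019,0.0375,0,0,0,3.62]]]' 1
python3 -m handwheel '[[[0,0,0,0,0,0],[0,0,0,0,0,0],[0,0,0,0,0,0]]]'
python3 - <<'E'
from h import *
from scipy.spatial.transform import Rotation as R
st=state();q=st["tool_rot"];M=R.from_quat([q[1],q[2],q[3],q[0]]).as_matrix();print(M.round(3),st["joint_pos"],np.degrees(np.arctan2(M[1,1],M[0,1])))
im,d=grab_frame("top"); P=cloud("top",d)
e=np.array([-np.sin(np.radians(10.7)),np.cos(np.radians(10.7))])
y=-np.array([e[1],-e[0]]); o=np.array([.4926,.0424])
Q=P[...,:2]-o; X=Q@e; Y=Q@y
for x0 in range(-325,-120,12):
    s=(d>0)&(abs(X-x0/1000)<.006)&(abs(Y)<.018); print(x0,[round(float(np.median(P[s][:,2])),4)] if s.any() else None,end=" ")
print()
for y0 in range(-64,66,8):
    s=(d>0)&(X>-.28)&(X<-.15)&(abs(Y-y0/1000)<.004); print(y0,round(float(np.median(P[s][:,2])),4),end=" ")
E
```

```text
time: 2.22
tool_pos: [0.6136, 0.167, 0.2314]
tool_rot: [0.0, 0.677, 0.736, 0.0]
contact_force: [1.4, -0.4, 0.5]
gripper_width: 0.999
grasp_force: 0.0
time: 2.47
tool_pos: [0.6128, 0.1647, 0.231]
tool_rot: [-0.0, 0.678, 0.735, -0.0]
contact_force: [-1.1, -0.3, 0.0]
gripper_width: 0.996
grasp_force: 0.0
[[-0.081  0.997 -0.001]
 [ 0.997  0.081 -0.001]
 [-0.    -0.001 -1.   ]] [ 1.45564561e-01  7.56351570e-02  1.58938621e+00 -4.54163898e-04
  1.47727475e+00  6.48648843e-02] 4.626180442447438
-325 [-0.0001] -313 [0.0009] -301 [0.0343] -289 [0.0346] -277 [0.0347] -265 [0.0349] -253 [0.0352] -241 [0.0346] -229 [0.0351] -217 [0.0349] -205 [0.0346] -193 [0.0353] -181 [0.0352] -169 [0.0358] -157 [0.0345] -145 [0.0347] -133 [0.0496] -121 [0.0514] 
-64 -0.0003 -56 0.0349 -48 0.0352 -40 0.046 -32 0.0425 -24 0.0348 -16 0.0351 -8 0.0347 0 0.0349 8 0.035 16 0.0352 24 0.0346 32 0.0466 40 0.0357 48 0.0351 56 0.0011 64 -0.0002
```

```bash
python3 -m handwheel '[[[0.0035,0.007,-0.02,0,0,0],[0,0,-0.02,0,0,0],[0,0,-0.02,0,0,0],[0,0,-0.02,0,0,0],[0,0,-0.02,0,0,0],[0,0,-0.02,0,0,0],[0,0,-0.02,0,0,0],[0,0,-0.02,0,0,0],[0,0,-0.02,0,0,0],[0,0,-0.021,0,0,0],[0,0,0,0,0,0],[0,0,0,0,0,0]]]' 1
python3 -m handwheel '[[[0,0,0,0,0,0],[0,0,0,0,0,0],[0,0,0,0,0,0],[0,0,0,0,0,0],[0,0,0,0,0,0],[0,0,0,0,0,0],[0,0,0,0,0,0],[0,0,0,0,0,0],[0,0,0,0,0,0],[0,0,0,0,0,0],[0,0,0,0,0,0],[0,0,0,0,0,0]]]' 0
```

```text
time: 3.52
tool_pos: [0.6153, 0.1703, 0.0295]
tool_rot: [-0.001, 0.679, 0.734, -0.001]
contact_force: [0.6, 0.4, 0.0]
gripper_width: 1.0
grasp_force: 0.0
time: 4.52
tool_pos: [0.617, 0.172, 0.0312]
tool_rot: [0.0, 0.678, 0.735, 0.0]
contact_force: [-0.7, -0.3, 5.1]
gripper_width: 0.248
grasp_force: 59.2
```

```bash
python3 -m handwheel '[[[0,0,0.01,0,0,0],[0,0,0.02,0,0,0],[0,0,0.02,0,0,0],[0,0,0.02,0,0,0],[0,0,0.02,0,0,0],[0,0,0.02,0,0,0],[0,0,0.02,0,0,0],[0,0,0.01,0,0,0],[0,0,0,0,0,0]]]' 0
python3 -m handwheel '[[[-0.0052,-0.0286,0,0,0,0.44],[-0.0052,-0.0286,0,0,0,0.44],[-0.0052,-0.0286,0,0,0,0.44],[-0.0052,-0.0286,0,0,0,0.44],[-0.0052,-0.0286,0,0,0,0.44],[-0.0052,-0.0286,0,0,0,0.44],[-0.0052,-0.0286,0,0,0,0.44],[-0.0052,-0.0286,0,0,0,0.44],[-0.0052,-0.0286,0,0,0,0.44],[-0.0052,-0.0286,0,0,0,0.44],[-0.0052,-0.0286,0,0,0,0.44],[-0.0052,-0.0286,0,0,0,0.44],[-0.0052,-0.0286,0,0,0,0.44],[-0.0052,-0.0286,0,0,0,0.44],[0,0,0,0,0,0],[0,0,0,0,0,0],[0,0,0,0,0,0]]]' 0
cat > look.py <<'E'
import sys
from h import *
from scipy.spatial.transform import Rotation as R
ims=[grab_frame(c)[0] for c in ("top","side")]
cv2.imwrite(f"pics/{sys.argv[1]}.png",np.hstack([cv2.resize(ims[0][80:300,150:480],(400,267)),cv2.resize(ims[1][60:300,130:430],(400,267))]) )
im,d=grab_frame("top");P=cloud("top",d);hsv=cv2.cvtColor(im,cv2.COLOR_BGR2HSV)
a=np.radians(10.7);e=np.array([-np.sin(a),np.cos(a)]);y=-np.array([e[1],-e[0]]);o=np.array([.4926,.0424])
wood=(hsv[...,0]<18)&(hsv[...,1]>130)&(d>0)
Q=P[...,:2]-o;X=Q@e;Y=Q@y;s=wood&(abs(Y)<.06)&(X>-.4)&(X<.2)
if s.any():
    print("wood tip X",np.percentile(X[s],99)*1000, "far fit:")
    for x0 in np.arange(-.34,.1,.02):
        t=s&(abs(X-x0)<.01)
        if t.sum()>8: print(round(x0*1000),(Y[t].min()*1000).round(1),(Y[t].max()*1000).round(1),np.median(P[t][:,2]).round(4))
st=state();t=np.array(st["tool_pos"]);q=st["tool_rot"];M=R.from_quat([q[1],q[2],q[3],q[0]]).as_matrix()
print("tcp machine",((t[:2]-o)@e*1000).round(1),((t[:2]-o)@y*1000).round(1),t[2].round(4),"yaw",np.degrees(np.arctan2(M[1,1],M[0,1])).round(2))
k=(hsv[...,2]<60)&(P[...,2]>.04)&(P[...,2]<.06)&(abs(Y)<.03)&(abs(X)<.25)&(d>0)
if k.any(): print("rubber X,Y",X[k].mean().round(4),Y[k].mean().round(4),k.sum())
E
python3 look.py a1
```

```text
time: 5.27
tool_pos: [0.6179, 0.1721, 0.1735]
tool_rot: [0.002, 0.678, 0.735, 0.002]
contact_force: [0.2, -0.6, -0.8]
gripper_width: 0.252
grasp_force: 58.7
time: 6.68
tool_pos: [0.543, -0.2279, 0.1687]
tool_rot: [-0.001, 0.638, 0.77, 0.0]
contact_force: [-0.9, 1.0, -1.0]
gripper_width: 0.254
grasp_force: 58.8
wood tip X -150.11975748068338 far fit:
-300 -21.5 44.6 0.4856
-280 -38.3 60.0 0.4836
-260 -58.5 45.2 0.4789
-240 -59.6 28.7 0.4779
-220 -33.5 11.2 0.4948
-200 -13.6 31.6 0.4874
-180 -9.9 59.9 0.4976
-160 -9.6 60.0 0.4889
-140 -8.2 59.9 0.4607
tcp machine -274.6 -0.1 0.1696 yaw 10.86
rubber X,Y -0.0918 0.001 217
```

View pics/a1.png

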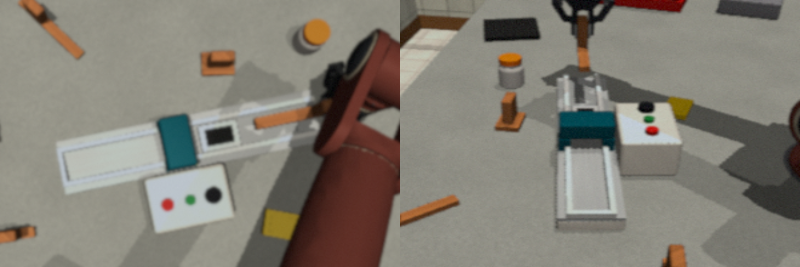

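The picture shows the stick held above the infeed lane with its tip just behind the carrier, which is at crop (218,137). I'll lower it most of the way, then check height and pitch.

```bash
sed -i 's/(X>-.4)&(X<.2)/(X>-.4)\&(X<.2)\&(P[...,2]<.2)/' look.py
python3 -m handwheel '[[[0,0,-0.015,0,0,0],[0,0,-0.02,0,0,0],[0,0,-0.02,0,0,0],[0,0,-0.02,0,0,0],[0,0,-0.013,0,0,0],[0,0,0,0,0,0],[0,0,0,0,0,0],[0,0,0,0,0,0]]]' 0
python3 look.py a2
```

```text
time: 7.5
tool_pos: [0.5446, -0.2287, 0.0837]
tool_rot: [0.001, 0.637, 0.771, 0.0]
contact_force: [0.3, -0.6, 0.1]
gripper_width: 0.247
grasp_force: 58.8
wood tip X -148.9992249929469 far fit:
-260 -13.3 8.1 0.1137
-240 -11.3 7.1 0.0662
-220 -11.0 6.4 0.0671
-200 -10.8 6.5 0.0671
-180 -11.0 6.4 0.0663
-160 -11.1 7.2 0.0666
tcp machine -276.5 -0.9 0.0841 yaw 10.78
rubber X,Y -0.0917 0.001 214
```

```bash

python3 -m handwheel '[[[-0.002,0,-0.005,0,0,0],[0,0,-0.005,0,0,0],[0,0,-0.0045,0,0,0],[0,0,0,0,0,0],[0,0,0,0,0,0],[-0.0009,0.0049,0,0,0,0],[-0.0009,0.0049,0,0,0,0],[-0.0009,0.0049,0,0,0,0],[-0.0009,0.0049,0,0,0,0],[-0.0009,0.0049,0,0,0,0],[-0.0009,0.0049,0,0,0,0],[-0.0015,0.0079,0,0,0,0],[-0.0015,0.0079,0,0,0,0],[-0.0015,0.0079,0,0,0,0],[-0.0015,0.0079,0,0,0,0],[-0.0015,0.0079,0,0,0,0],[-0.0015,0.0079,0,0,0,0],[0,0,0,0,0,0],[0,0,0,0,0,0]]]' 0
python3 look.py a3
```

```text
time: 9.23
tool_pos: [0.527, -0.151, 0.0676]
tool_rot: [-0.0, 0.637, 0.771, 0.0]
contact_force: [-0.5, -0.5, -1.4]
gripper_width: 0.25
grasp_force: 58.9
wood tip X -70.24415817434573 far fit:
-180 -6.5 35.5 0.0719
-160 -7.6 9.6 0.0498
-140 -7.7 9.3 0.0502
-120 -7.7 9.3 0.0504
-100 -7.5 9.6 0.0504
-80 -7.6 9.9 0.0508
tcp machine -197.3 2.1 0.0677 yaw 10.77
rubber X,Y -0.049 0.0023 48
```

View pics/a3.png

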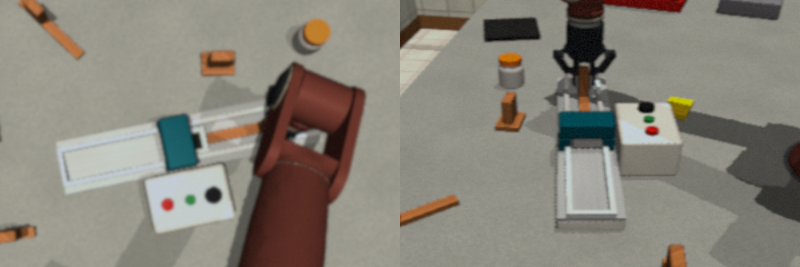

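The carrier (crop 200,140) is entering the guard with the stick straight behind it, so I'll keep pushing.

```bash

python3 -m handwheel '[[[-0.0015,0.0079,0.001,0,0,0],[-0.0015,0.0079,0,0,0,0],[-0.0015,0.0079,0,0,0,0],[-0.0015,0.0079,0,0,0,0],[-0.0015,0.0079,0,0,0,0],[-0.0015,0.0079,0,0,0,0],[-0.0015,0.0079,0,0,0,0],[-0.0015,0.0079,0,0,0,0],[-0.0015,0.0079,0,0,0,0],[-0.0015,0.0079,0,0,0,0],[-0.0015,0.0079,0,0,0,0],[-0.0015,0.0079,0,0,0,0],[-0.0015,0.0079,0,0,0,0],[-0.0015,0.0079,0,0,0,0],[-0.0007,0.004,0,0,0,0],[0,0,0,0,0,0],[0,0,0,0,0,0]]]' 0
python3 look.py a4
```

```text
time: 10.8
tool_pos: [0.5052, -0.0367, 0.0685]
tool_rot: [-0.0, 0.637, 0.771, -0.0]
contact_force: [-0.1, -0.8, -0.9]
gripper_width: 0.252
grasp_force: 58.9
wood tip X 46.52825535193901 far fit:
-40 -7.4 9.8 0.0517
40 -6.6 9.7 0.0509
tcp machine -80.7 2.2 0.0686 yaw 10.76
rubber X,Y 0.0901 0.002 210
```

View pics/a4.png

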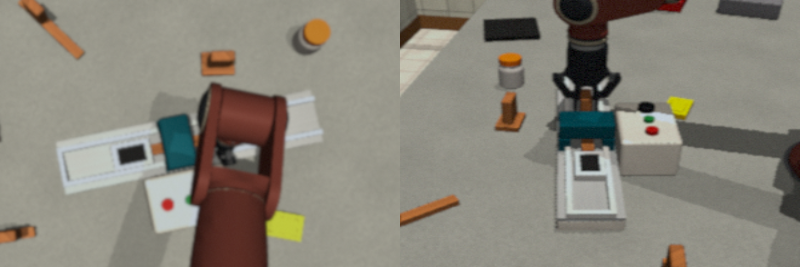

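The carrier (crop 133,155) is fully out on the outfeed side; its rear is at about x=50 mm. Now I'll draw the stick back, lift it and return it to its starting place.

```bash

python3 -m handwheel '[[[0.0012,-0.0065,0,0,0,0],[0.0025,-0.0133,0,0,0,0],[0.0025,-0.0133,0,0,0,0],[0.0025,-0.0133,0,0,0,0],[0.0025,-0.0133,0,0,0,0],[0.0025,-0.0133,0,0,0,0],[0.0025,-0.0133,0,0,0,0],[0.0025,-0.0133,0,0,0,0],[0.0025,-0.0133,0,0,0,0],[0.0025,-0.0133,0,0,0,0],[0.0025,-0.0133,0,0,0,0],[0.0025,-0.0133,0,0,0,0],[0.0025,-0.0133,0,0,0,0],[0.0025,-0.0133,0,0,0,0],[0.0025,-0.0133,0,0,0,0],[0.0025,-0.0133,0,0,0,0],[0,0,0,0,0,0],[0,0,0,0,0,0],[0,0,0,0,0,0]]]' 0
python3 -m handwheel '[[[0,0,0.01,0,0,0],[0,0,0.02,0,0,0],[0,0,0.02,0,0,0],[0,0,0.02,0,0,0],[0,0,0.02,0,0,0],[0,0,0.02,0,0,0],[0,0,0.01,0,0,0],[0,0,0,0,0,0],[0,0,0,0,0,0]]]' 0
```

```text
time: 12.53
tool_pos: [0.5441, -0.2429, 0.0685]
tool_rot: [-0.0, 0.638, 0.77, 0.0]
contact_force: [0.2, -0.4, -1.9]
gripper_width: 0.251
grasp_force: 58.9
time: 13.28
tool_pos: [0.5444, -0.2429, 0.1893]
tool_rot: [0.0, 0.637, 0.771, 0.0]
contact_force: [0.2, -0.2, -1.5]
gripper_width: 0.249
grasp_force: 58.9
```

```bash

python3 -m handwheel '[[[0.0051,0.0279,0,0,0,-0.41],[0.0051,0.0279,0,0,0,-0.41],[0.0051,0.0279,0,0,0,-0.41],[0.0051,0.0279,0,0,0,-0.41],[0.0051,0.0279,0,0,0,-0.41],[0.0051,0.0279,0,0,0,-0.41],[0.0051,0.0279,0,0,0,-0.41],[0.0051,0.0279,0,0,0,-0.41],[0.0051,0.0279,0,0,0,-0.41],[0.0051,0.0279,0,0,0,-0.41],[0.0051,0.0279,0,0,0,-0.41],[0.0051,0.0279,0,0,0,-0.41],[0.0051,0.0279,0,0,0,-0.41],[0.0051,0.0279,0,0,0,-0.41],[0.0051,0.0279,0,0,0,-0.41],[0,0,0,0,0,0],[0,0,0,0,0,0],[0,0,0,0,0,0]]]' 0
python3 -m handwheel '[[[0,0,-0.02,0,0,0],[0,0,-0.02,0,0,0],[0,0,-0.02,0,0,0],[0,0,-0.02,0,0,0],[0,0,-0.02,0,0,0],[0,0,-0.02,0,0,0],[0,0,-0.02,0,0,0],[0,0,-0.01,0,0,0],[0,0,0,0,0,0],[0,0,0,0,0,0],[0,0,0,0,0,0]]]' 0
```

```text
time: 14.78
tool_pos: [0.6198, 0.1749, 0.1868]
tool_rot: [-0.001, 0.678, 0.735, -0.001]
contact_force: [0.0, -0.0, -1.0]
gripper_width: 0.249
grasp_force: 58.9
time: 15.7
tool_pos: [0.6218, 0.175, 0.0403]
tool_rot: [0.001, 0.678, 0.735, 0.001]
contact_force: [0.3, -1.4, -1.3]
gripper_width: 0.252
grasp_force: 59.0
```

```bash

python3 -m handwheel '[[[0,0,-0.003,0,0,0],[0,0,-0.002,0,0,0],[0,0,-0.002,0,0,0],[0,0,-0.001,0,0,0],[0,0,0,0,0,0],[0,0,0,0,0,0],[0,0,0,0,0,0]]]' 0
python3 -m handwheel '[[[0,0,-0.0005,0,0,0],[0,0,-0.0005,0,0,0],[0,0,0,0,0,0],[0,0,0,0,0,0]]]' 0
```

```text
time: 16.28
tool_pos: [0.6211, 0.1754, 0.0312]
tool_rot: [0.0, 0.678, 0.735, 0.0]
contact_force: [-0.6, -0.4, 1.0]
gripper_width: 0.25
grasp_force: 59.2
time: 16.62
tool_pos: [0.6211, 0.1754, 0.0312]
tool_rot: [0.0, 0.678, 0.735, 0.0]
contact_force: [-2.3, -0.5, 6.5]
gripper_width: 0.244
grasp_force: 59.9
```

In contact with the bench; release, retreat straight up, and check.

```bash

python3 -m handwheel '[[[0,0,0,0,0,0],[0,0,0,0,0,0],[0,0,0,0,0,0],[0,0,0,0,0,0],[0,0,0,0,0,0],[0,0,0,0,0,0],[0,0,0,0,0,0],[0,0,0,0,0,0]]]' 1
python3 -m handwheel '[[[0,0,0.005,0,0,0],[0,0,0.02,0,0,0],[0,0,0.03,0,0,0],[0,0,0.03,0,0,0],[0,0,0.03,0,0,0],[0,0,0.03,0,0,0],[0,0,0.03,0,0,0],[0,0,0.02,0,0,0],[0,0,0,0,0,0],[0,0,0,0,0,0],[0,0,0,0,0,0],[0,0,0,0,0,0],[0,0,0,0,0,0],[0,0,0,0,0,0]]]' 1
python3 look.py a5
```

```text
time: 17.28
tool_pos: [0.6208, 0.1753, 0.0297]
tool_rot: [-0.0, 0.678, 0.735, -0.0]
contact_force: [0.6, 0.1, 0.2]
gripper_width: 1.0
grasp_force: 0.0
time: 18.45
tool_pos: [0.62, 0.1751, 0.2229]
tool_rot: [-0.001, 0.678, 0.735, -0.001]
contact_force: [0.1, 0.6, 0.5]
gripper_width: 1.002
grasp_force: 0.0
tcp machine 106.8 -150.4 0.224 yaw 4.63
```

View pics/a5.png

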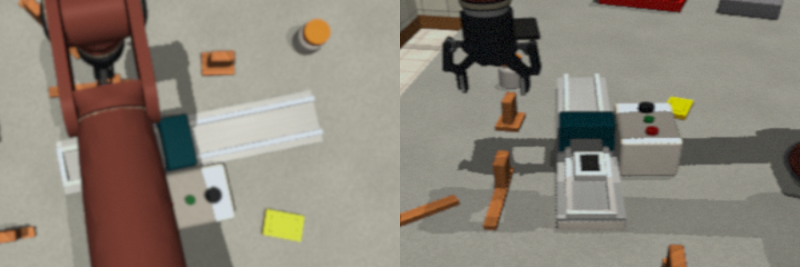

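The picture shows the stick standing on the bench (side crop 500,190), the carrier clear of the guard (590,163), the block undisturbed (510,112) and the gripper well above everything.

```bash
python3 -c "
from plant import job_done; print(job_done())"
```

```text
the job is handed in; nothing more can be done
None
```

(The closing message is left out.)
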